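Fit the axle of the label-roll dispenser

TASK

A fresh roll of labels stands between the two arms of the dispenser, but its axle is missing. Take the axle by its orange knob out of the wooden block and thread it down through the upper arm, the roll's core and the lower arm, feeling for the holes without ever forcing it, then press it fully home until its collar lies flat on the black pad of the upper arm, and let go. Leave the cup, the shaker and the coin dish where they are.

Things in the scene. Friction and masses are not known exactly. Their poses are not given: they have to be found in the camera images.
- stand: grey base plate of the label dispenser, 150 x 96 x 8 mm, fixed. Origin on the counter under the axle's nominal axis; x runs along its two slots towards the upright post at the back, z up. On it an aluminium fork is clamped: post (front face 54 mm behind the axis, top at 102 mm) and two level arms 52 mm wide reaching forward. The axle must not be pushed against fork or plate with over 25 N.
- upper_mark (a point): nominal centre of the upper arm's hole at its top face, 105 mm above the counter (arm 9 mm thick, black springy pad 3 mm on it that gives 2.5 mm at 15 N). The fork is clamped tight up to 10 mm forward or back of this mark along the stand's x axis; the mark does not show by how much: find the hole by feel or sight. Across (stand's y) it is true. Hole: vertical, round, 17.5 mm diameter, 0.5 mm chamfer.
- lower_mark (a point): nominal centre of the lower arm's hole (17.5 mm, 1.5 mm chamfer) at that arm's top face, 40 mm above the counter, arm 10 mm thick; it is exactly under the upper hole and so off its mark by the same amount. Below it, 22 mm above the counter, a spring plunger presses on the axle from the back: the last 15 mm of travel need a downward push of up to about 10 N.
- roll_center (a point): centre (half-way up) of the loose white label roll, 84 mm outer diameter, 40 mm high, bore 40 mm, 130 g; it stands on the lower arm, within 2 mm of the stand's nominal axis, and slides sideways when the axle's tip pushes it
- axle: loose axle, 100 g, 134 mm long, standing upright in the block at the start; origin at the centre of its tip (lower end), z along it towards the knob. Steel shaft of 16 mm diameter, 94 mm long, its lowest 5 mm tapering to 14 mm at the tip; then a collar of 30 mm diameter, 4 mm thick; then a square orange knob 24 x 24 x 36 mm with faces square to the x and y axes
- axle_center (a point): centre of the axle, half-way up: tip 67 mm below it, underside of the collar 27 mm above it, middle of the orange knob 49 mm above it. Axes as the axle's. With the collar lying on the pad this point is 75.5 to 78 mm above the counter
- rest: wooden block 70 x 70 x 40 mm, fixed to the counter, with a hole 30 mm deep in its top, in which the axle stands; origin at the centre of its underside
- sugar_shaker: sugar shaker, glass with grey cap, 44 mm across, 90 mm high, loose; origin at the centre of its underside; leave alone
- espresso_cup: small green cup, 64 x 89 x 48 mm, loose; origin at the centre of its underside; leave alone
- coin_dish: round grey change dish with coins, 129 mm across, 18 mm high, loose; origin at the centre of its underside; leave alone

How it is judged:
By the outcome, as a careful person would: the job done as asked, in the order asked, and still so for the second after the job is handed in, with the robot touching nothing.
It also fails if it takes over 72 s, if anything falls off the work surface, if the arm or the gripper's body presses on something with over 40 N, if the wrist force passes 120 N, or if a joint passes its speed limit or range.

ROBOT

A 6-joint arm with a two-finger parallel gripper is mounted at the origin on a cart in front of the work surface, level with it; the furniture and walls round the work are solid. World frame = base frame: x ahead of the robot, y to its left, z up, the work surface at z = 0. Lengths are in m, angles in rad, forces in N, time in s.
With the tool pointing down it reaches from about 0.375 to 0.975 m from the base axis. Payload 3.8 kg.
Tool frame: the origin (TCP) lies midway between the tips of the shut fingers; the grasp point (between the pads) lies robot.grasp_offset behind it (robot.grasp_offset is the distance from the TCP to the grasp point, in m); z points along the fingers, y is the line along which they close (so a half turn about z gives the same grasp; the last joint's range is limited). The gripper opens to 88 mm and grips with 3 to 60 N. Pads are 18 mm wide; open, the fingers measure 123 mm over their backs; the gripper's body (75 mm by 187 mm) begins 45 mm behind the grasp point.
Start: joints at [1.207, 0.264, 1.604, -0, 1.274, -0.037], TCP at [0.217, 0.639, 0.216] pointing down, gripper open.
Joint ranges: [-2.63, 2.63], [-0.94, 2.18], [0.31, 2.57], [-1.31, 4.45], [0, 2.66], [-2.55, 2.55]. Speed limits (rad/s): [2.57, 2.57, 3.14, 3.14, 3.14, 3.14].

INTERFACE

Orientations are given as a rotation vector (axis times angle).
In Python, from cell import sensors, capture, camera_info, robot gives the robot as it stands. The module is installed in compiled form; this text tells all that it offers.
- The arm moves only by the shell command python3 -m handwheel 'ROWS'. ROWS is JSON, a list of rows, each an object with "offset": the shift along the tool's x, y, z in mm, a list of three; "turn": the turn, a rotation vector about the tool's x, y, z in degrees, a list of three; "hand": the opening in per cent of the stroke, from 0 (shut) to 100 (fully open). In form: [{"offset": [tx, ty, tz], "turn": [rx, ry, rz], "hand": hand}, ...]. A call has 1 to 8 rows; each row is the pose to reach, as a shift and turn from the pose commanded when the call began, along the tool's axes at that moment; what a row does not reach only later rows make up. A row lasts 1/8 s, in which the tool goes at most 62.5 mm and 10.7 degrees, less where a joint would pass 70% of its speed; a pose out of reach is approached as far as the arm can. A call with a gripper value outside its range is refused whole. The fingers move at their own pace and stop on an object; the grip force is fixed at half the most. Time passes only in rows, so rows that repeat a pose let the fingers close. It gives the time, the measured TCP pose, the force, the opening and the grip force at its end, in the units of the state.
- sensors.observe(): the state, without advancing time (a new reading comes with each control period).
- capture(name): name is "scene" or "top" or "wrist"; returns the picture (400x640x3 uint8, red, green, blue); there is no depth.
- camera_info(name): a dict with "mtx" (3x3 intrinsics, pixels), "world_to_cam" (4x4, takes a point from world to camera coordinates); the wrist camera has in their place "tool_from_camera" (4x4, takes a point from camera to tool coordinates, whose origin is the TCP and whose axes are the flange's). Camera axes: x right, y up, looking along -z (the intrinsics and any distortion apply to the point x, -y, -z); pixel columns grow to the right and rows downward; lengths in m; the calibration is good to about 2 mm. A picture is of the moment at which its call begins: read the wrist's pose just before it. camera_info takes no time and is no camera call.
- robot.finish_job(): hands the job in; it is judged then, once.
The state is a dict: "time_s": time; "q": joint angles; "joint_velocities": joint speeds; "joint_efforts": joint torques, N m; "ee_pos": TCP position; "tool_rot": TCP orientation; "wrist_force": force on the tool from outside, world axes, zero at the start; "wrist_torque": the same for the moment, N m; "opening": finger opening in m; "grasp_force": force on a finger pad.
Only numpy, scipy, OpenCV 4.12 (cv2) and the standard library are available. Lean on these libraries where they do the work, as an engineer would, in place of code of your own. Each camera call takes 0.05 s, during which the arm holds its last target. There are 200 camera calls.

## Working session

There is one attempt and no reset: what is moved stays moved. The work goes in short steps, Python scripts to look and compute and a shell command to move; the robot and the scene stay as the last step left them, time stands still between calls to the robot, and variables do not carry over. Pictures are saved under pics/ and viewed, at most 10 in all, crops included, and the job is handed in when it is done.

```bash
mkdir -p pics
python3 - <<'E'
from cell import sensors,capture,camera_info,robot
import cv2,numpy as np
s=sensors.observe();print(s,robot.grasp_offset)
for n in("scene","top"):
    im=capture(n);cv2.imwrite(f"pics/{n}0.png",im[...,::-1]);c=camera_info(n);print(n,{k:np.round(v,4).tolist() if not isinstance(v,str) else v for k,v in c.items()})
c=camera_info("wrist");print({k:np.round(v,4).tolist() for k,v in c.items()})
E
```

```text
{'time_s': 0.0, 'q': array([ 1.20706610e+00,  2.64728602e-01,  1.60534511e+00,  7.06006247e-06,
        1.27370380e+00, -3.69238538e-02]), 'joint_velocities': array([-0.00081304, -0.00145836,  0.00112113, -0.00109698,  0.00126381,
        0.00048307]), 'joint_efforts': array([-2.26080687e-03, -5.02125907e+01, -3.56862509e+01,  7.25295232e-02,
        2.96943483e-02, -1.20180844e-04]), 'ee_pos': array([0.21643636, 0.63856783, 0.2149202 ]), 'tool_rot': array([-0.51099597, -3.09930688,  0.00336075]), 'wrist_force': array([-0.05323914, -0.04437782,  0.04081187]), 'wrist_torque': array([-0.0271868 , -0.00506062,  0.01216801]), 'grasp_force': 0.0, 'opening': 0.08810477910807982} 0.0187
scene {'mtx': [[506.1137, 0.0, 323.218], [0.0, 506.1137, 197.2029], [0.0, 0.0, 1.0]], 'world_to_cam': [[0.8936, -0.4483, 0.021, -0.4272], [0.1999, 0.4396, 0.8757, -0.306], [-0.4018, -0.7783, 0.4824, -0.8809], [0.0, 0.0, 0.0, 1.0]]}
top {'mtx': [[398.0446, 0.0, 320.0705], [0.0, 398.0446, 198.4604], [0.0, 0.0, 1.0]], 'world_to_cam': [[0.0229, -0.9996, 0.0187, 0.2099], [0.9898, 0.0253, 0.1405, -0.5888], [-0.1409, 0.0153, 0.9899, -1.0178], [0.0, 0.0, 0.0, 1.0]]}
{'mtx': [[331.5305, 0.0, 320.3185], [0.0, 331.5305, 202.8713], [0.0, 0.0, 1.0]], 'tool_from_camera': [[0.0006, 0.9517, 0.307, 0.0789], [1.0, -0.0004, -0.0007, -0.0013], [-0.0005, 0.307, -0.9517, -0.169], [0.0, 0.0, 0.0, 1.0]]}
```

View pics/scene0.png

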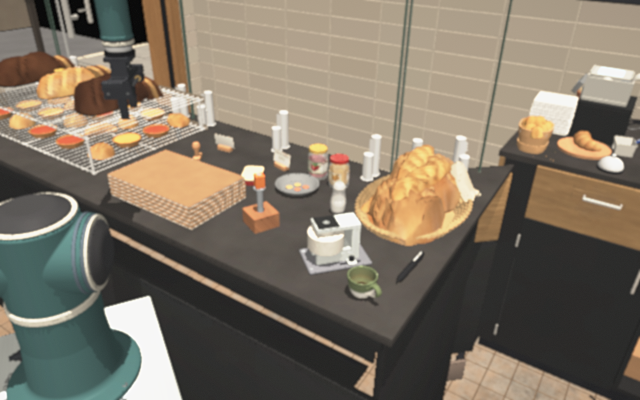

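View pics/top0.png

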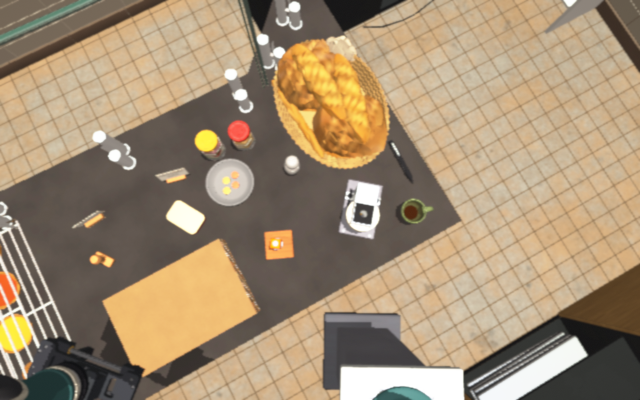

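The block with the axle is at about (279,244) in the top view. The dispenser is at about (361,208), the cup at (413,211) and the shaker at (291,164). I'll zoom in next.

Run:
```python
import cv2,numpy as np
a=cv2.imread("pics/top0.png")[175:265,255:390];b=cv2.imread("pics/scene0.png")[165:275,235:375]
a=cv2.resize(a,None,fx=3,fy=3,interpolation=cv2.INTER_CUBIC);a=cv2.resize(cv2.imread("pics/top0.png")[175:265,255:388],(798,540),interpolation=cv2.INTER_CUBIC)
cv2.imwrite("pics/a.png",a)
cv2.imwrite("pics/b.png",cv2.resize(b,(700,550),interpolation=cv2.INTER_CUBIC))
```

```text
(no output)
```

View pics/a.png

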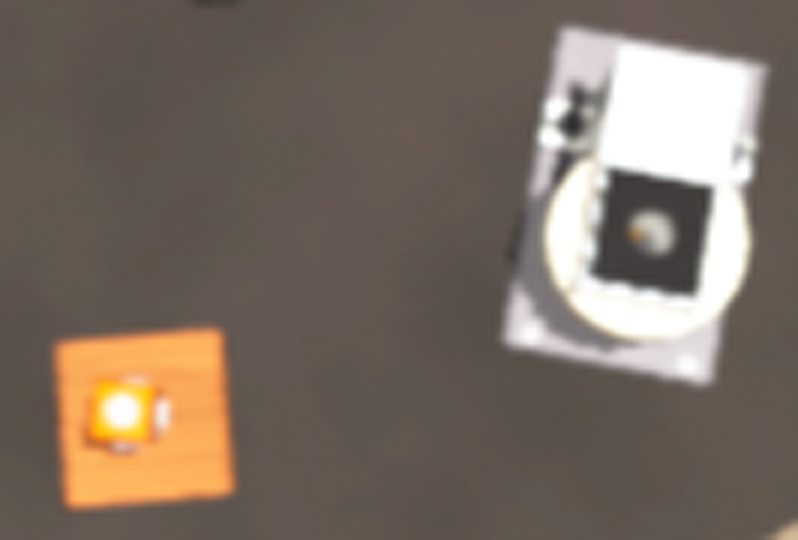

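View pics/b.png

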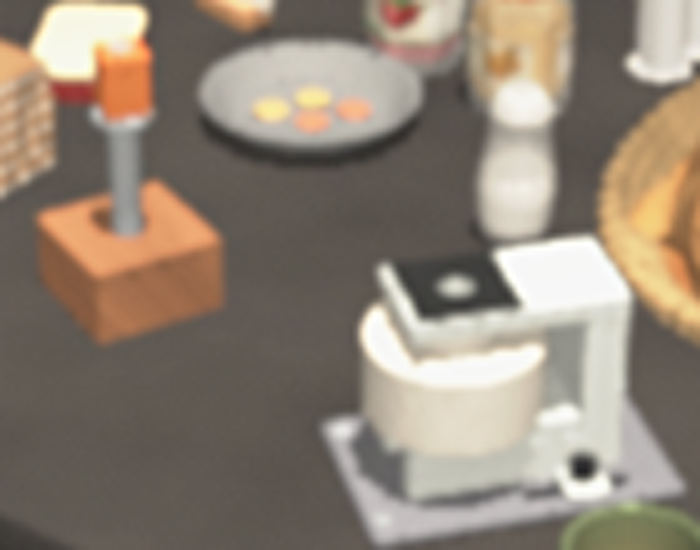

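The top crop shows the knob's top at (123,412) and the pad hole at (651,233). The plate corners are at (565,28), (768,66), (712,382) and (503,347). In the scene crop the pad hole is at (457,286), and the knob spans about (97-152, 40-118).

```bash
cat > h.py <<'E'
from cell import sensors,capture,camera_info,robot
import numpy as np
from scipy.spatial.transform import Rotation as R
def W2C(n):
    c=camera_info(n)
    if n!="wrist": return c["mtx"],np.linalg.inv(c["world_to_cam"])
    s=sensors.observe();T=np.eye(4);T[:3,:3]=R.from_rotvec(s["tool_rot"]).as_matrix();T[:3,3]=s["ee_pos"]
    return c["mtx"],T@c["tool_from_camera"]
def pix2w(n,uv,z,CT=None):
    K,T=CT or W2C(n);d=np.linalg.inv(K)@[uv[0],uv[1],1];d=T[:3,:3]@(d*[1,-1,-1]);o=T[:3,3]
    return o+d*(z-o[2])/d[2]
def w2pix(n,p,CT=None):
    K,T=CT or W2C(n);q=np.linalg.inv(T)@np.r_[p,1];q=K@(q[:3]*[1,-1,-1]);return q[:2]/q[2]
def totool(p):
    s=sensors.observe();return R.from_rotvec(s["tool_rot"]).inv().apply(np.array(p)-s["ee_pos"])*1000
E
python3 - <<'E'
from h import *
t=lambda u,v,z:pix2w("top",(255+u/6,175+v/6),z).round(4)
sc=lambda u,v,z:pix2w("scene",(235+u/5,165+v/5),z).round(4)
print("knob",t(123,412,.144),sc(122,45,.144)," hole",t(651,233,.105),sc(457,286,.105))
P=[t(u,v,.008) for u,v in((565,28),(768,66),(712,382),(503,347))];print(P,np.mean(P,0))
for i,j in((3,0),(2,1)):
    d=P[j]-P[i];print(np.degrees(np.arctan2(d[1],d[0])),np.linalg.norm(d))
B=[t(u,v,.04) for u,v in((57,343),(220,330),(234,492),(68,508))];print("block",np.mean(B,0))
for i,j in((3,0),(2,1)):
    d=B[j]-B[i];print(np.degrees(np.arctan2(d[1],d[0])),np.linalg.norm(d))
s=sensors.observe();print(R.from_rotvec(s["tool_rot"]).as_matrix().round(3))
E
```

```text
knob [0.4588 0.3279 0.144 ] [0.463  0.3295 0.144 ]  hole [0.5385 0.1164 0.105 ] [0.5405 0.1135 0.105 ]
[array([0.6424, 0.1445, 0.008 ]), array([0.6272, 0.0509, 0.008 ]), array([0.4819, 0.0761, 0.008 ]), array([0.4954, 0.1707, 0.008 ])] [0.561725 0.11055  0.008   ]
-10.105784420075754 0.1493165764407957
-9.83917864534694 0.147469081505243
block [0.459175 0.328    0.04    ]
6.189576930980678 0.07141631466268755
6.7716547880581235 0.07039105056752594
[[-0.947  0.321 -0.001]
 [ 0.321  0.947 -0.002]
 [ 0.    -0.002 -1.   ]]
```

```bash
python3 -m handwheel '[{"offset":[-50,-32,0],"turn":[0,0,0],"hand":100},{"offset":[-100,-65,0],"turn":[0,0,0],"hand":100},{"offset":[-150,-98,0],"turn":[0,0,0],"hand":100},{"offset":[-200,-131,0],"turn":[0,0,0],"hand":100},{"offset":[-250,-164,0],"turn":[0,0,0],"hand":100},{"offset":[-300,-196,0],"turn":[0,0,0],"hand":100},{"offset":[-330,-216,0],"turn":[0,0,0],"hand":100},{"offset":[-330,-216,0],"turn":[0,0,0],"hand":100}]'
python3 - <<'E'
from h import *
import cv2
CT=W2C("wrist");im=capture("wrist");cv2.imwrite("pics/w1.png",cv2.resize(im,(800,500),interpolation=cv2.INTER_CUBIC)[...,::-1])
np.savez("w1.npz",K=CT[0],T=CT[1])
s=sensors.observe();print(s["time_s"],s["ee_pos"],s["q"])
E
```

```text
time_s: 1.1
ee_pos: [0.4609, 0.3266, 0.2157]
tool_rot: [-0.517, -3.098, 0.001]
wrist_force: [-0.7, 0.5, 0.2]
opening: 0.0881
grasp_force: 0.0
1.15 [0.46011021 0.32786145 0.21576993] [ 5.74754081e-01  5.74339742e-02  1.84264192e+00  4.47515843e-04
  1.24234726e+00 -6.66757208e-01]
```

View pics/w1.png

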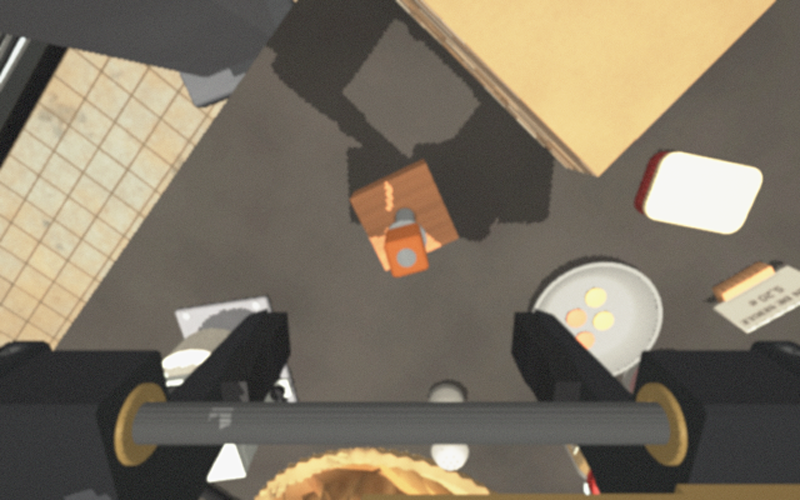

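The knob's top is at about (406,258) in the 800 px view, turned roughly 10° from the tool's axes. I'll measure it more exactly.

Run:
```python
from h import *
import cv2
d=np.load("w1.npz");CT=(d["K"],d["T"])
im=cv2.imread("pics/w1.png");c=im[215:290,375:440];cv2.imwrite("pics/w1c.png",cv2.resize(c,None,fx=8,fy=8,interpolation=cv2.INTER_CUBIC))
print(pix2w("wrist",(406/1.25,257/1.25),.144,CT))
hsv=cv2.cvtColor(im,cv2.COLOR_BGR2HSV);x=hsv[240:285:4,380:436:4];print(x[...,2]);print(x[...,1])
```

```text
[0.46249663 0.32838538 0.144     ]
[[244 227 172 181 195 214 221 223 225 224 204 169 248 246]
 [244 226 221 224 227 227 227 226 226 227 218 171 247 246]
 [244 221 222 226 226 224 206 206 224 225 223 191 247 248]
 [246 242 218 227 226 176 173 171 173 222 225 193 187 118]
 [247 247 212 225 209 169 173 169 169 208 225 206 114 107]
 [222 246 218 225 215 167 171 173 171 215 225 219 129 106]
 [125 247 238 219 227 194 172 173 193 223 223 222 159 106]
 [111 222 244 211 225 224 221 222 223 224 220 205 130 104]
 [111 113 114 190 225 225 223 214 190 157 126 105 104 104]
 [113 115 111 135 181 179 134 111 107 108 106 107 103 105]
 [114 110 112 111 111 102 110 106 107 103 105 106 105 105]
 [113 113 108 111 109 105 106 109 104 106 104 106 106 106]]
[[126 142 173 178 182 175 173 178 171 176 178  24 114 124]
 [124 148 179 176 173 172 171 176 174 173 179  84 120 116]
 [123 155 179 176 177 159 106 106 162 177 170 152 116 121]
 [120 132 177 174 162  25   7   9  28 162 172 169 116  54]
 [118 114 173 176 118   9  10   9  12 115 175 179  54  33]
 [126 118 161 177 133  12   7  10  10 126 175 173 103  36]
 [ 59 121 139 173 173  78  13  12  74 175 177 176 133  31]
 [ 34 125 125 178 173 175 159 157 177 178 176 168  96  37]
 [ 44  45  47 168 173 175 178 175 162 130  85  46  37  34]
 [ 43  40  37  89 156 141  93  55  38  40  38  41  37  39]
 [ 38  46  39  39  39  33  39  38  41  37  29  34  44  36]
 [ 43  41  38  37  40  41  36  42  42  38  37  41  38  41]]
```

View pics/w1c.png

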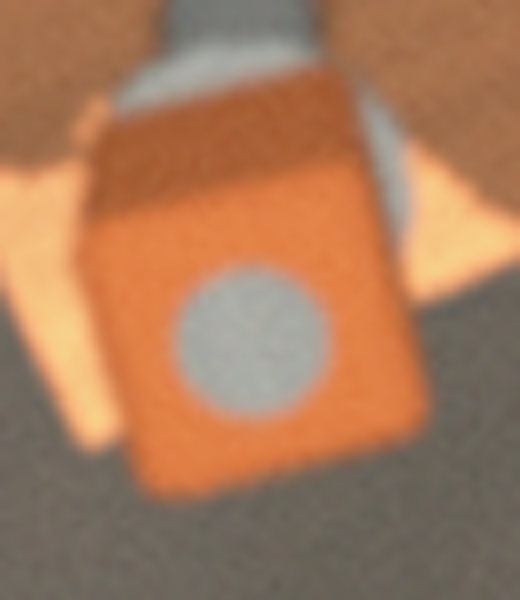

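The top face corners in the 8x crop are about (85,225), (365,158), (428,430) and (150,498), with the disc at (253,343).

Run:
```python
from h import *
d=np.load("w1.npz");CT=(d["K"],d["T"])
f=lambda u,v:pix2w("wrist",((375+u/8)/1.25,(215+v/8)/1.25),.144,CT)
P=[f(*p) for p in((85,225),(365,158),(428,430),(150,498))]
print(np.mean(P,0),f(253,343))
for i,j in((0,1),(3,2),(0,3),(1,2)):
    e=R.from_rotvec(sensors.observe()["tool_rot"]).inv().apply(P[j]-P[i])*1000;w=P[j]-P[i];print(e.round(1),np.degrees(np.arctan2(w[1],w[0])))
p=(np.mean(P,0)+f(253,343))/2;p[2]=.112;print(totool(p))
```

```text
[0.4622357  0.32919698 0.144     ] [0.46315545 0.32856668 0.144     ]
[ 5.2 21.1 -0. ] 85.0541908476208
[ 5.6 21.5 -0. ] 85.74333804717847
[-22.1   4.8  -0. ] -6.644879168959532
[-21.7   5.2  -0. ] -5.494617231092456
[ -2.20407861   1.842432   103.76738817]
```

```bash
python3 -m handwheel '[{"offset":[-2,2,0],"turn":[0,0,-8],"hand":100},{"offset":[-2,2,20],"turn":[0,0,-13.5],"hand":100},{"offset":[-2,2,50],"turn":[0,0,-13.5],"hand":100},{"offset":[-2,2,80],"turn":[0,0,-13.5],"hand":100},{"offset":[-2,2,98],"turn":[0,0,-13.5],"hand":100},{"offset":[-2,2,103.5],"turn":[0,0,-13.5],"hand":100},{"offset":[-2,2,103.5],"turn":[0,0,-13.5],"hand":60},{"offset":[-2,2,103.5],"turn":[0,0,-13.5],"hand":30}]' && python3 -m handwheel '[{"offset":[0,0,0],"turn":[0,0,0],"hand":10},{"offset":[0,0,0],"turn":[0,0,0],"hand":0},{"offset":[0,0,0],"turn":[0,0,0],"hand":0},{"offset":[0,0,0],"turn":[0,0,0],"hand":0},{"offset":[0,0,0],"turn":[0,0,0],"hand":0}]'; python3 -c "
from h import *
im=capture('wrist');import cv2;cv2.imwrite('pics/w2.png',im[...,::-1]);print(sensors.observe())"
```

```text
time_s: 2.15
ee_pos: [0.4633, 0.3307, 0.1141]
tool_rot: [0.143, 3.137, 0.002]
wrist_force: [-0.4, 0.2, 0.7]
opening: 0.0702
grasp_force: 0.0
time_s: 2.78
ee_pos: [0.4624, 0.33, 0.1127]
tool_rot: [-0.143, -3.138, -0.0]
wrist_force: [0.1, -0.7, -0.7]
opening: 0.0234
grasp_force: 29.9
{'time_s': 2.825, 'q': array([ 5.75954497e-01,  1.50748923e-01,  1.94004208e+00,  7.58164985e-05,
        1.05085548e+00, -9.03607859e-01]), 'joint_velocities': array([-5.46345277e-04, -7.19173738e-04, -3.12250284e-04, -1.73634965e-03,
        1.60938235e-03,  2.39182460e-05]), 'joint_efforts': array([-1.34780741e-02, -4.05975652e+01, -3.22618067e+01,  2.16676667e-02,
        7.00399792e-02, -3.53606541e-03]), 'ee_pos': array([0.46240345, 0.3300038 , 0.11267348]), 'tool_rot': array([-1.43315655e-01, -3.13823985e+00, -3.47862003e-05]), 'wrist_force': array([ 0.1780501 , -0.86643361,  0.24754214]), 'wrist_torque': array([ 0.06421205, -0.00129161, -0.00706738]), 'grasp_force': 29.90039974451065, 'opening': 0.02350840088294131}
```

```bash
python3 -m handwheel '[{"offset":[0,0,-10],"turn":[0,0,0],"hand":0},{"offset":[0,0,-40],"turn":[0,0,0],"hand":0},{"offset":[0,0,-80],"turn":[0,0,0],"hand":0},{"offset":[0,0,-115],"turn":[0,0,0],"hand":0},{"offset":[0,0,-132],"turn":[0,0,0],"hand":0},{"offset":[-5,-20,-132],"turn":[0,0,0],"hand":0},{"offset":[-15,-60,-132],"turn":[0,0,0],"hand":0},{"offset":[-30,-105,-132],"turn":[0,0,0],"hand":0}]' && python3 -m handwheel '[{"offset":[-12,-45,0],"turn":[0,0,0],"hand":0},{"offset":[-21,-80,0],"turn":[0,0,0],"hand":0},{"offset":[-26,-100,0],"turn":[0,0,0],"hand":0},{"offset":[-26,-100,0],"turn":[0,0,0],"hand":0},{"offset":[-26,-100,0],"turn":[0,0,0],"hand":0}]'; python3 -c "
from h import *
import cv2
CT=W2C('wrist');im=capture('wrist');cv2.imwrite('pics/w3.png',cv2.resize(im,(800,500),interpolation=cv2.INTER_CUBIC)[...,::-1])
np.savez('w3.npz',K=CT[0],T=CT[1])
s=sensors.observe();print(s['ee_pos'],s['wrist_force'],s['grasp_force'],s['opening'])
print(w2pix('wrist',[.541,.116,.105],CT)*1.25)"
```

```text
time_s: 3.82
ee_pos: [0.4814, 0.2203, 0.2422]
tool_rot: [-0.141, -3.135, 0.004]
wrist_force: [0.4, 0.3, -1.2]
opening: 0.0234
grasp_force: 29.9
time_s: 4.45
ee_pos: [0.4987, 0.1205, 0.2434]
tool_rot: [-0.144, -3.136, 0.0]
wrist_force: [0.3, 0.4, -1.1]
opening: 0.0237
grasp_force: 29.9
[0.49879722 0.12091283 0.24369218] [-0.46715842  0.08515091 -0.56886302] 29.900549054145813 0.02380490354219024
[401.30749786 281.08404578]
```

View pics/w3.png

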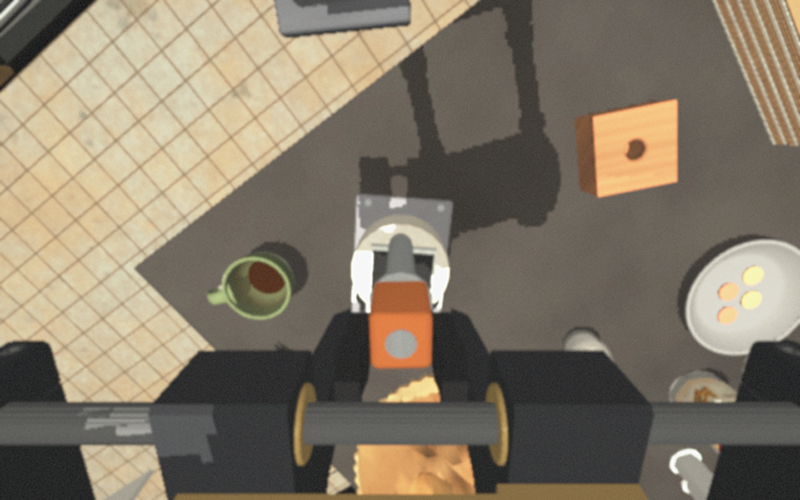

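The axle hides the hole, so I'll look from the side.

```bash
python3 -m handwheel '[{"offset":[10,25,0],"turn":[0,0,0],"hand":0},{"offset":[20,50,0],"turn":[0,0,0],"hand":0},{"offset":[20,50,0],"turn":[0,0,0],"hand":0},{"offset":[20,50,0],"turn":[0,0,0],"hand":0}]'; python3 -c "
from h import *
import cv2
CT=W2C('wrist');im=capture('wrist')
np.savez('w4.npz',K=CT[0],T=CT[1])
p=w2pix('wrist',[.541,.116,.105],CT);print(p)
x,y=(p-[50,40]).astype(int);print(x,y);cv2.imwrite('pics/w4.png',cv2.resize(im[y:y+80,x:x+100],(700,560),interpolation=cv2.INTER_CUBIC)[...,::-1])"
```

```text
time_s: 5.0
ee_pos: [0.484, 0.1725, 0.2445]
tool_rot: [-0.141, -3.138, 0.001]
wrist_force: [-0.3, -0.4, -0.1]
opening: 0.0236
grasp_force: 29.9
[271.24924827 241.76904209]
221 201
```

View pics/w4.png

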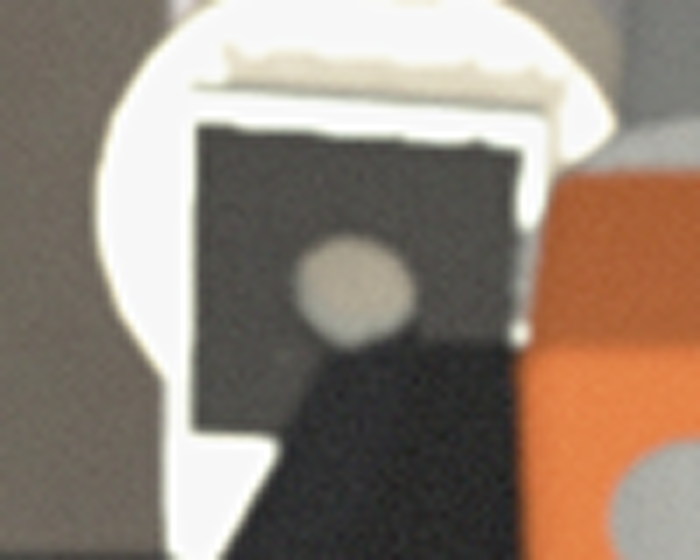

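The hole is at crop (355,291), with its rim at 295-416 and 235-349, and it agrees with the estimate. I'll compute the offset, taking the knob's offset in the hand from the disc in w3 at (401,344).

Run:
```python
from h import *
d=np.load("w4.npz");CT=(d["K"],d["T"])
h=pix2w("wrist",(221+355/7-.43,201+291/7-.43),.105,CT);print("hole",h)
d=np.load("w3.npz");CT=(d["K"],d["T"])
k=pix2w("wrist",(401/1.25-.1,344/1.25-.1),.2437+.0315,CT);Rm=R.from_rotvec([-.144,-3.136,0])
print("knob in tool mm",Rm.inv().apply(k-[.4988,.1209,.2437])*1000)
s=sensors.observe();print(s["ee_pos"],s["wrist_force"]);print("tool offset to hole",totool(h))
import cv2
# finer: disc blob in w3
im=cv2.imread("pics/w3.png");hsv=cv2.cvtColor(im,cv2.COLOR_BGR2HSV);m=((hsv[...,1]<60)&(hsv[...,2]>120)).astype(np.uint8);n,l,st,c=cv2.connectedComponentsWithStats(m[322:366,380:422]);print(st[1:],c[1:]+[380,322])
```

```text
hole [0.54141334 0.11598003 0.105     ]
knob in tool mm [ -0.37450569  -1.63847344 -31.50076656]
[0.4841502  0.17224758 0.24458699] [ 0.42461574  0.12900084 -1.81419325]
tool offset to hole [-62.10870475 -50.79321429 139.61443483]
[[  6   8  30  28 659]] [[400.48254932 343.68285281]]
```

```bash
python3 -m handwheel '[{"offset":[-20,-15,0],"turn":[0,0,0],"hand":0},{"offset":[-45,-35,0],"turn":[0,0,0],"hand":0},{"offset":[-61.5,-49.5,5],"turn":[0,0,0],"hand":0},{"offset":[-61.5,-49.5,20],"turn":[0,0,0],"hand":0},{"offset":[-61.5,-49.5,30],"turn":[0,0,0],"hand":0},{"offset":[-61.5,-49.5,34],"turn":[0,0,0],"hand":0},{"offset":[-61.5,-49.5,34],"turn":[0,0,0],"hand":0},{"offset":[-61.5,-49.5,34],"turn":[0,0,0],"hand":0}]' && python3 -m handwheel '[{"offset":[0,0,1],"turn":[0,0,0],"hand":0},{"offset":[0,0,2],"turn":[0,0,0],"hand":0},{"offset":[0,0,3],"turn":[0,0,0],"hand":0},{"offset":[0,0,4],"turn":[0,0,0],"hand":0}]'
```

```text
time_s: 6.05
ee_pos: [0.541, 0.118, 0.2112]
tool_rot: [0.142, 3.138, 0.0]
wrist_force: [0.2, 1.1, -1.9]
opening: 0.0236
grasp_force: 29.9
time_s: 6.55
ee_pos: [0.5409, 0.1174, 0.2067]
tool_rot: [0.143, 3.138, -0.0]
wrist_force: [1.0, -0.4, -0.7]
opening: 0.0233
grasp_force: 29.9
```

```bash
python3 -m handwheel '[{"offset":[0,0,1],"turn":[0,0,0],"hand":0},{"offset":[0,0,2],"turn":[0,0,0],"hand":0},{"offset":[0,0,3],"turn":[0,0,0],"hand":0},{"offset":[0,0,3],"turn":[0,0,0],"hand":0}]'
```

```text
time_s: 7.05
ee_pos: [0.5408, 0.1175, 0.2036]
tool_rot: [-0.143, -3.138, 0.0]
wrist_force: [0.2, 0.3, -1.0]
opening: 0.0235
grasp_force: 29.9
```

```bash
python3 -m handwheel '[{"offset":[0,0,1],"turn":[0,0,0],"hand":0},{"offset":[0,0,2],"turn":[0,0,0],"hand":0},{"offset":[0,0,3],"turn":[0,0,0],"hand":0},{"offset":[0,0,3],"turn":[0,0,0],"hand":0}]'
```

```text
time_s: 7.55
ee_pos: [0.5408, 0.1175, 0.2006]
tool_rot: [-0.143, -3.138, 0.0]
wrist_force: [-0.4, -0.6, -1.5]
opening: 0.0238
grasp_force: 29.9
```

```bash
python3 -m handwheel '[{"offset":[0,0,1.5],"turn":[0,0,0],"hand":0},{"offset":[0,0,3],"turn":[0,0,0],"hand":0},{"offset":[0,0,4.5],"turn":[0,0,0],"hand":0},{"offset":[0,0,6],"turn":[0,0,0],"hand":0},{"offset":[0,0,6],"turn":[0,0,0],"hand":0}]'
```

```text
time_s: 8.18
ee_pos: [0.5408, 0.1175, 0.1945]
tool_rot: [-0.143, -3.138, 0.0]
wrist_force: [0.2, -0.6, -1.8]
opening: 0.0237
grasp_force: 29.9
```

```bash
python3 -m handwheel '[{"offset":[0,0,2],"turn":[0,0,0],"hand":0},{"offset":[0,0,4],"turn":[0,0,0],"hand":0},{"offset":[0,0,6],"turn":[0,0,0],"hand":0},{"offset":[0,0,8],"turn":[0,0,0],"hand":0},{"offset":[0,0,8],"turn":[0,0,0],"hand":0},{"offset":[0,0,8],"turn":[0,0,0],"hand":0}]'
```

```text
time_s: 8.93
ee_pos: [0.5409, 0.1175, 0.1867]
tool_rot: [-0.143, -3.138, 0.0]
wrist_force: [0.7, 0.0, -0.6]
opening: 0.0236
grasp_force: 29.9
```

```bash
python3 -m handwheel '[{"offset":[0,0,2],"turn":[0,0,0],"hand":0},{"offset":[0,0,4],"turn":[0,0,0],"hand":0},{"offset":[0,0,6],"turn":[0,0,0],"hand":0},{"offset":[0,0,8],"turn":[0,0,0],"hand":0},{"offset":[0,0,8],"turn":[0,0,0],"hand":0}]'
```

```text
time_s: 9.55
ee_pos: [0.5408, 0.1175, 0.1784]
tool_rot: [-0.143, -3.138, 0.0]
wrist_force: [0.2, -0.0, -1.6]
opening: 0.0234
grasp_force: 29.9
```

```bash
python3 -m handwheel '[{"offset":[0,0,3],"turn":[0,0,0],"hand":0},{"offset":[0,0,7],"turn":[0,0,0],"hand":0},{"offset":[0,0,11],"turn":[0,0,0],"hand":0},{"offset":[0,0,15],"turn":[0,0,0],"hand":0},{"offset":[0,0,19],"turn":[0,0,0],"hand":0},{"offset":[0,0,23],"turn":[0,0,0],"hand":0},{"offset":[0,0,26],"turn":[0,0,0],"hand":0},{"offset":[0,0,26],"turn":[0,0,0],"hand":0}]'
```

```text
time_s: 10.55
ee_pos: [0.5407, 0.1175, 0.1523]
tool_rot: [-0.143, -3.138, 0.0]
wrist_force: [0.4, 0.6, -1.0]
opening: 0.0237
grasp_force: 29.9
```

```bash
python3 -m handwheel '[{"offset":[0,0,3],"turn":[0,0,0],"hand":0},{"offset":[0,0,6],"turn":[0,0,0],"hand":0},{"offset":[0,0,8],"turn":[0,0,0],"hand":0},{"offset":[0,0,9],"turn":[0,0,0],"hand":0},{"offset":[0,0,10],"turn":[0,0,0],"hand":0},{"offset":[0,0,10],"turn":[0,0,0],"hand":0}]'
```

```text
time_s: 11.3
ee_pos: [0.5409, 0.1175, 0.1427]
tool_rot: [0.143, 3.138, -0.0]
wrist_force: [1.0, 0.5, -1.2]
opening: 0.0238
grasp_force: 29.9
```

```bash
python3 -m handwheel '[{"offset":[0,0,1],"turn":[0,0,0],"hand":0},{"offset":[0,0,2],"turn":[0,0,0],"hand":0},{"offset":[0,0,3],"turn":[0,0,0],"hand":0},{"offset":[0,0,3],"turn":[0,0,0],"hand":0}]'
```

```text
time_s: 11.8
ee_pos: [0.5408, 0.1175, 0.1396]
tool_rot: [-0.143, -3.138, 0.0]
wrist_force: [0.8, -0.9, -1.7]
opening: 0.0237
grasp_force: 29.9
```

```bash
python3 -m handwheel '[{"offset":[0,0,1],"turn":[0,0,0],"hand":0},{"offset":[0,0,2],"turn":[0,0,0],"hand":0},{"offset":[0,0,3],"turn":[0,0,0],"hand":0},{"offset":[0,0,3],"turn":[0,0,0],"hand":0}]'
```

```text
time_s: 12.3
ee_pos: [0.5408, 0.1175, 0.1366]
tool_rot: [-0.143, -3.138, 0.0]
wrist_force: [-0.1, -1.2, -1.3]
opening: 0.0237
grasp_force: 29.9
```

```bash
python3 -m handwheel '[{"offset":[0,0,1.5],"turn":[0,0,0],"hand":0},{"offset":[0,0,3],"turn":[0,0,0],"hand":0},{"offset":[0,0,4.5],"turn":[0,0,0],"hand":0},{"offset":[0,0,6],"turn":[0,0,0],"hand":0},{"offset":[0,0,6],"turn":[0,0,0],"hand":0}]'
```

```text
time_s: 12.92
ee_pos: [0.5408, 0.1175, 0.1305]
tool_rot: [-0.143, -3.138, 0.0]
wrist_force: [1.2, -1.4, -0.1]
opening: 0.0239
grasp_force: 29.9
```

```bash
python3 -m handwheel '[{"offset":[0,0,1],"turn":[0,0,0],"hand":0},{"offset":[0,0,2],"turn":[0,0,0],"hand":0},{"offset":[0,0,3],"turn":[0,0,0],"hand":0},{"offset":[0,0,3],"turn":[0,0,0],"hand":0}]'
```

```text
time_s: 13.42
ee_pos: [0.541, 0.1175, 0.1277]
tool_rot: [0.143, 3.138, -0.0]
wrist_force: [1.2, -0.9, -1.0]
opening: 0.0233
grasp_force: 29.9
```

```bash
python3 -m handwheel '[{"offset":[0,0,1],"turn":[0,0,0],"hand":0},{"offset":[0,0,2],"turn":[0,0,0],"hand":0},{"offset":[0,0,3],"turn":[0,0,0],"hand":0},{"offset":[0,0,3],"turn":[0,0,0],"hand":0}]'
```

```text
time_s: 13.92
ee_pos: [0.5414, 0.1175, 0.1254]
tool_rot: [0.143, 3.137, 0.0]
wrist_force: [0.2, -0.9, 3.9]
opening: 0.0238
grasp_force: 29.9
```

```bash
python3 -m handwheel '[{"offset":[0,0,1],"turn":[0,0,0],"hand":0},{"offset":[0,0,2],"turn":[0,0,0],"hand":0},{"offset":[0,0,3],"turn":[0,0,0],"hand":0},{"offset":[0,0,3],"turn":[0,0,0],"hand":0}]'
```

```text
time_s: 14.42
ee_pos: [0.5413, 0.1175, 0.1221]
tool_rot: [0.143, 3.137, 0.0]
wrist_force: [0.7, -1.1, 4.9]
opening: 0.0237
grasp_force: 29.9
```

```bash
python3 -m handwheel '[{"offset":[0,0,1],"turn":[0,0,0],"hand":0},{"offset":[0,0,2],"turn":[0,0,0],"hand":0},{"offset":[0,0,2],"turn":[0,0,0],"hand":0}]'
```

```text
time_s: 14.8
ee_pos: [0.5413, 0.1175, 0.12]
tool_rot: [0.143, 3.137, 0.0]
wrist_force: [1.2, -1.3, 4.5]
opening: 0.0239
grasp_force: 29.9
```

Steady plunger force of 4–5 N. I'll carry on to the pad, which should be at a TCP z of about 0.1137.

```bash
python3 -m handwheel '[{"offset":[0,0,1],"turn":[0,0,0],"hand":0},{"offset":[0,0,2],"turn":[0,0,0],"hand":0},{"offset":[0,0,3],"turn":[0,0,0],"hand":0},{"offset":[0,0,4],"turn":[0,0,0],"hand":0},{"offset":[0,0,4],"turn":[0,0,0],"hand":0}]'
```

```text
time_s: 15.42
ee_pos: [0.5412, 0.1175, 0.116]
tool_rot: [0.143, 3.138, 0.0]
wrist_force: [1.7, -1.2, 4.6]
opening: 0.0233
grasp_force: 29.9
```

```bash
python3 -m handwheel '[{"offset":[0,0,1],"turn":[0,0,0],"hand":0},{"offset":[0,0,2],"turn":[0,0,0],"hand":0},{"offset":[0,0,2],"turn":[0,0,0],"hand":0}]'
```

```text
time_s: 15.8
ee_pos: [0.5412, 0.1174, 0.1139]
tool_rot: [0.143, 3.138, -0.0]
wrist_force: [1.7, -1.5, 3.8]
opening: 0.0234
grasp_force: 29.9
```

```bash
python3 -m handwheel '[{"offset":[0,0,0.5],"turn":[0,0,0],"hand":0},{"offset":[0,0,1],"turn":[0,0,0],"hand":0},{"offset":[0,0,1],"turn":[0,0,0],"hand":0}]'
```

```text
time_s: 16.18
ee_pos: [0.5412, 0.1175, 0.1132]
tool_rot: [0.143, 3.138, -0.0]
wrist_force: [0.3, -1.3, 6.1]
opening: 0.0235
grasp_force: 29.9
```

```bash
python3 -m handwheel '[{"offset":[0,0,0.5],"turn":[0,0,0],"hand":0},{"offset":[0,0,1],"turn":[0,0,0],"hand":0},{"offset":[0,0,1],"turn":[0,0,0],"hand":0}]'
```

```text
time_s: 16.55
ee_pos: [0.5413, 0.1175, 0.1128]
tool_rot: [0.143, 3.137, 0.0]
wrist_force: [-0.1, -1.3, 9.5]
opening: 0.0234
grasp_force: 29.9
```

```bash
python3 -m handwheel '[{"offset":[0,0,0.7],"turn":[0,0,0],"hand":0},{"offset":[0,0,1.4],"turn":[0,0,0],"hand":0},{"offset":[0,0,1.4],"turn":[0,0,0],"hand":0}]'
```

```text
time_s: 16.92
ee_pos: [0.5414, 0.1175, 0.1121]
tool_rot: [0.143, 3.137, 0.0]
wrist_force: [-2.7, -2.7, 13.2]
opening: 0.0238
grasp_force: 29.9
```

```bash
python3 -m handwheel '[{"offset":[0,0,0],"turn":[0,0,0],"hand":20},{"offset":[0,0,-1],"turn":[0,0,0],"hand":50},{"offset":[0,0,-1],"turn":[0,0,0],"hand":60},{"offset":[0,0,-1],"turn":[0,0,0],"hand":60},{"offset":[0,0,-20],"turn":[0,0,0],"hand":60},{"offset":[0,0,-60],"turn":[0,0,0],"hand":60},{"offset":[0,0,-110],"turn":[0,0,0],"hand":60},{"offset":[0,0,-110],"turn":[0,0,0],"hand":60}]'; python3 -c "
from h import *
import cv2
s=sensors.observe();print(s['wrist_force'],s['opening'])
im=capture('scene')[165:300,235:385];cv2.imwrite('pics/s5.png',cv2.resize(im,None,fx=4.4,fy=4.4,interpolation=cv2.INTER_CUBIC)[...,::-1])"
```

```text
time_s: 17.92
ee_pos: [0.5446, 0.1182, 0.2271]
tool_rot: [0.143, 3.127, 0.004]
wrist_force: [-0.1, -0.0, -0.3]
opening: 0.053
grasp_force: 0.0
[-0.06598438 -0.01103235 -0.34779905] 0.053032513734645195
```

View pics/s5.png

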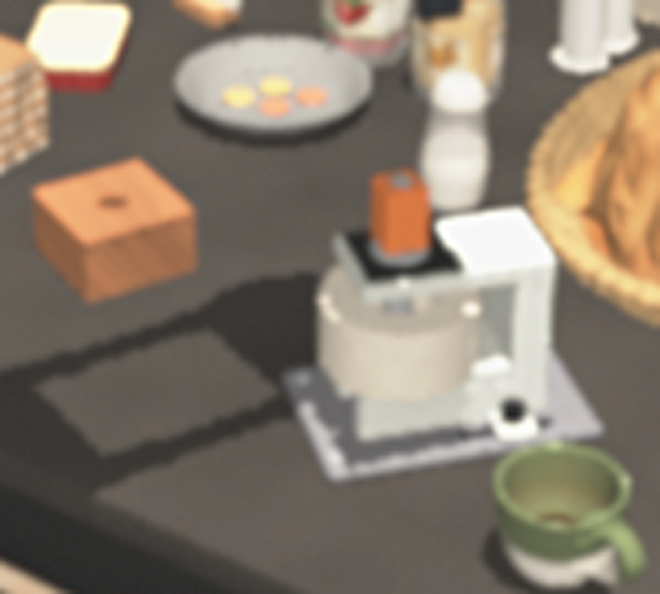

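The collar (about (402,250)) lies flat on the pad, and nothing else has moved. Handing in.

```bash
python3 -c "
from cell import robot;print(robot.finish_job())"
```

```text
the job is handed in; nothing more can be done
None
```

The axle is threaded through the upper arm, the roll and the lower arm, with its collar pressed flat on the black pad; I let go and handed the job in after about 18 s, with a highest measured push of about 13 N and the cup, shaker and coin dish untouched.

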